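Clear the jar chest's lid and hold it half open

TASK

Clear the cork and the wood offcut off the lid of the jar chest into the green scrap bin, leaving the lid shut until both are in. Then lift the lid and hold it open at 45 degrees, so that someone can reach the jars inside: it falls shut if let go, so finish while still holding it there. Leave all the jars, the loose jar cap and the spoon where they are.

Things in the scene. Friction and masses are not known exactly. Their poses are not given: they have to be found in the camera images.
- chest: low wooden box with dark steel corners, fixed to the table, 200 mm in x (depth) by 300 mm in y (width), walls 130 mm high, 10 mm thick; origin at the centre of its underside on the table; its -x is the front, on the robot's side, +x the hinge side. Two jars inside. Yaw up to 0.25 rad either way.
- lid_panel: the chest's lid: dark wood board 200 x 300 x 12 mm with a brass bar at its front; 0.35 to 0.7 kg. Origin on the hinge line, mid width, at the lid's underside (130 mm up, 100 mm behind the chest's centre). x runs from front edge to hinge, y along the hinge, z out of the upper face. Shut: upper face 142 mm above the table, axes parallel to the chest's. Below about 85 degrees it drops shut if let go.
- lid_hinge (a joint): opening angle of the lid in rad: 0 shut, grows as the front edge rises; 0.785 is the 45 degrees wanted; stops at 1.9. Hinge almost frictionless, no spring, only the lid's weight.
- lid_handle (a point): middle of the lid's brass bar: round, 12 mm thick, 120 mm long along the lid's y, on two arms from the front edge. The point is 240 mm in front of the hinge line and 6 mm above the lid's underside (shut: 136 mm above the table); 34 mm free between bar and chest. The bar can turn between finger pads, so the tool may keep pointing down as the lid rises.
- cork: debris: tapered cork stopper, 42 mm across below, 36 mm on top, 34 mm high, standing on the lid, 20 g; origin at the centre of its wide underside, z up its axis
- offcut: debris: pale wood crate offcut lying on the lid, 60 mm (x) by 28 mm (y) by 24 mm (z), 30 g; origin at the centre of its underside
- scrap_bin: open green plastic bin, fixed to the table, 190 mm (x) by 170 mm (y) outside, 110 mm high, walls and floor 5 mm; origin at the centre of its underside
- peach_jar: Bystander: loose big glass jar of orange peaches with white cap, 86 mm across, 120 mm high, left of the chest; origin at the centre of its underside
- pickle_jar: Bystander: loose jar of green pickles with white cap, 72 mm across, 110 mm high, at the back; origin under its centre
- cherry_jar: Bystander: loose jar of red cherries with black cap, 72 mm across, 100 mm high, behind the bin; origin under its centre
- chest_jar_l: Bystander: loose jar of peaches inside the chest (left half), 68 mm across, 90 mm high, white cap; origin under its centre
- chest_jar_r: Bystander: loose yellow jar inside the chest (right half), 68 mm across, 90 mm high, green cap; origin under its centre
- jar_cap: Bystander: loose white jar cap lying in front of the chest, 76 mm across, 14 mm high; origin under its centre
- spoon: Bystander: loose wooden spoon lying at the left front; origin under its middle, x along it

How it is judged:
By the outcome, as a careful person would: the job done as asked, in the order asked, and still so for the second after the job is handed in, while the arm keeps its last pose, push and grip.
It also fails if it takes over 69 s, if anything falls off the work surface, if the arm or the gripper's body presses on something with over 40 N, if the wrist force passes 120 N, or if a joint passes its speed limit or range.

ROBOT

A 6-joint arm with a two-finger parallel gripper is mounted at the origin on the work surface. World frame = base frame: x ahead of the robot, y to its left, z up, the work surface at z = 0. Lengths are in mm, angles in rad, forces in N, time in s.
With the tool pointing down it reaches from about 250 to 800 mm from the base axis. Payload 8.5 kg.
Tool frame: the origin (TCP) lies between the finger pads; the fingertips stand 8 mm ahead of it and the grasp point (between the pads) lies 11 mm behind it; z points along the fingers, y is the line along which they close (so a half turn about z gives the same grasp; the last joint's range is limited). The gripper opens to 85 mm and grips with 20 to 120 N. Pads are 22 mm wide; open, the fingers measure 114 mm over their backs; the gripper's body (76 mm by 85 mm) begins 54 mm behind the grasp point. The pads swing forward as they close: fully open they stand 13 mm farther back than shut.
Start: joints at [-1.338, 0.238, -0.013, 1.319, 0, 1.571], TCP at [121.107, -510.796, 239.276] pointing down, gripper open.
Joint ranges: [-2.66, 2.66], [-1.03, 1.9], [-1.14, 1.46], [-1.82, 2.27], [-1.45, 1.34], [-3.14, 3.14]. Speed limits (rad/s): [2.22, 2.22, 2.79, 3.14, 3.14, 3.14].

INTERFACE

Orientations are given as a unit quaternion [x, y, z, w].
In Python, from bench import bot gives the robot as it stands.
- The arm moves only by the tool nudge_tcp, called after "Emit:" by a JSON object that holds its "name" and its "arguments", one argument or row to a line. Schema: {"type":"object","properties":{"segments":{"type":"array","items":{"type":"array","prefixItems":[{"type":"number"},{"type":"array","items":{"type":"number"},"minItems":3,"maxItems":3},{"type":"array","items":{"type":"number"},"minItems":3,"maxItems":3}],"minItems":3,"maxItems":3},"minItems":1,"maxItems":12},"only":{"type":"string"},"quiet":{"type":"boolean"},"lines":{"type":"string"}},"required":["segments"],"additionalProperties":false}. segments is a list of rows, 1 to 12 of them, each written [opening, [dx, dy, dz], [rx, ry, rz]]: the opening from 0.0 (shut) to 1.0 (fully open), then dx, dy, dz in mm, then a rotation vector rx, ry, rz in rad; each row is the pose to reach, as a shift and turn from the pose commanded when the call began, along the tool's axes at that moment; what a row does not reach only later rows make up. A row lasts 1/8 s, in which the tool goes at most 62.5 mm and 0.188 rad, less where a joint would pass 70% of its speed; a pose out of reach is approached as far as the arm can. The fingers move at their own pace and stop on an object; the grip force is fixed at half the most. Time passes only in rows, so rows that do not move let the fingers close. The tool returns the time, the measured TCP pose, the force, the opening and the grip force at its end. only (a regular expression) keeps the lines of the reply that match it, lines (a string "A,B") keeps lines A to B, and quiet returns only ok. Input that does not fit is refused with a message, and nothing moves.
- bot.sense(): the state, without advancing time (a new reading comes with each control period).
- bot.capture(name): name is "scene" or "top" or "wrist"; returns a dict with "color" (400x640x3 uint8, red, green, blue), "K" (3x3 intrinsics, pixels), "k1" (the pictures are not rectified: a ray, as slopes to the right and down, at radius r is drawn at 1 + k1 r^2 times it, then the intrinsics apply), "view" (4x4, takes a point from world to camera coordinates); the wrist camera has in their place "hand_eye" (4x4, takes a point from camera to tool coordinates, whose origin is the TCP and whose axes are the flange's). Camera axes: x right, y down, z forward; pixel columns grow to the right and rows downward; lengths in mm; the calibration is good to about 2 mm. A picture is of the moment at which its call begins: read the wrist's pose just before it. There is no depth.
- bot.job_done(): hands the job in; it is judged then, once.
The state is a dict: "time_s": time; "qpos": joint angles; "dq": joint speeds; "effort": joint torques, N m; "tool_pos": TCP position; "orientation": TCP orientation; "wrist_force": force on the tool from outside, world axes, zero at the start; "moment": the same for the moment, N m; "opening": opening from 0.0 (shut) to 1.0 (fully open); "grasp_force": force on a finger pad.
Only numpy, scipy, OpenCV 4.12 (cv2) and the standard library are available. Lean on these libraries where they do the work, as an engineer would, in place of code of your own. Each camera call takes 0.05 s, during which the arm holds its last target. There are 200 camera calls.

## Working session

There is one attempt and no reset: what is moved stays moved. The work goes in short steps, Python scripts to look and compute and a tool call to move; the robot and the scene stay as the last step left them, time stands still between calls to the robot, and variables do not carry over. Pictures are saved under pics/ and viewed, at most 10 in all, crops included, and the job is handed in when it is done.

```bash
ls; mkdir -p pics
```

Create h.py:
```python
import numpy as np, cv2
from bench import bot
from scipy.spatial.transform import Rotation as R
def ray(c,u,v,s=None):
    K=c["K"];p=np.array([(u-K[0][2])/K[0][0],(v-K[1][2])/K[1][1]])
    q=p.copy()
    for _ in range(20): q=p/(1+c["k1"]*(q@q))
    d=np.array([q[0],q[1],1.])
    if "view" in c:
        T=np.linalg.inv(np.array(c["view"]))
    else:
        W=np.eye(4);W[:3,:3]=R.from_quat(s["orientation"]).as_matrix();W[:3,3]=s["tool_pos"];T=W@np.array(c["hand_eye"])
    return T[:3,3],T[:3,:3]@d
def onz(c,u,v,z,s=None):
    o,d=ray(c,u,v,s);return o+d*(z-o[2])/d[2]
def tri(r1,r2):
    A=np.stack([r1[1],-r2[1]],1);t=np.linalg.lstsq(A,r2[0]-r1[0],rcond=None)[0]
    a=r1[0]+r1[1]*t[0];b=r2[0]+r2[1]*t[1];return (a+b)/2,np.linalg.norm(a-b)
def save(n,c): cv2.imwrite(f"pics/{n}.png",cv2.cvtColor(c["color"],cv2.COLOR_RGB2BGR))
```

Run:
```python
from h import *
import pickle
s=bot.sense();print(s)
d={}
for n in("scene","top"):
    c=bot.capture(n);save(n,c);d[n]=c;print(n,np.array(c["view"]).round(3).tolist(),c["k1"])
pickle.dump(d,open("d.pkl","wb"))
```

```text
bench.py
pics
{'time_s': 0.0, 'qpos': array([-1.33798328e+00,  2.38751275e-01, -1.42526103e-02,  1.31917578e+00,
        1.20931056e-05,  1.57083155e+00]), 'dq': array([-0.00093246, -0.00035709, -0.00148902, -0.00024913,  0.00113556,
       -0.00032944]), 'effort': array([ 1.00629975e-03, -5.38775897e+01,  3.46439052e+01,  1.83723163e-02,
        7.67570191e-05, -4.40028941e-06]), 'tool_pos': array([ 121.03823617, -510.45167561,  238.69372158]), 'orientation': array([ 9.93234216e-01,  1.16126285e-01, -7.43396802e-05, -6.87690111e-04]), 'wrist_force': array([-0.49384763, -0.51254588, -0.75017507]), 'moment': array([-0.04151533,  0.02182284,  0.01505662]), 'grasp_force': 0.0, 'opening': 1.0016036068883667}
scene [[-0.974, -0.227, -0.002, 587.522], [-0.195, 0.842, -0.503, 126.706], [0.116, -0.489, -0.864, 1379.729], [0.0, 0.0, 0.0, 1.0]] 0.03301284340411616
top [[-0.002, -1.0, 0.005, 63.16], [-0.994, 0.001, -0.11, 586.88], [0.11, -0.005, -0.994, 1021.506], [0.0, 0.0, 0.0, 1.0]] -0.016317846800996016
```

View pics/scene.png

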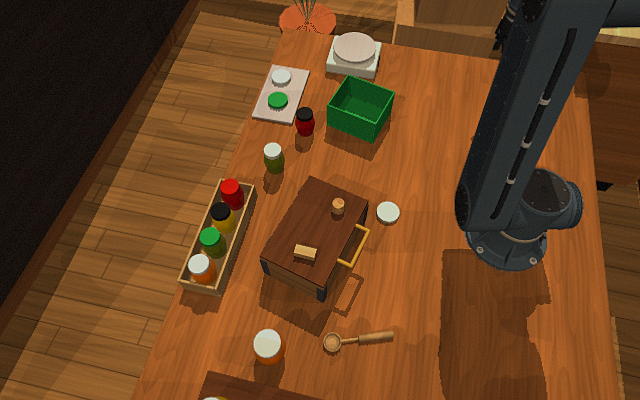

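View pics/top.png

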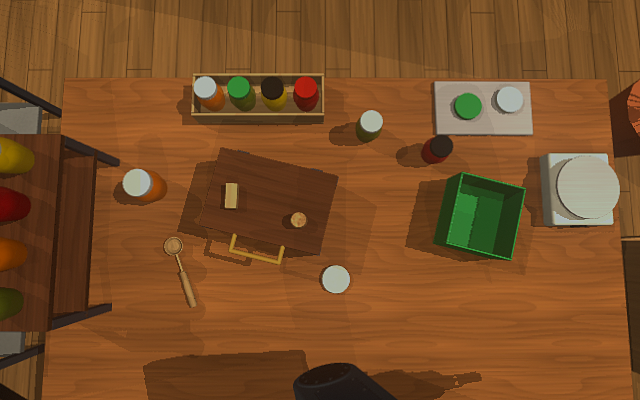

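The scene view shows the cork at (338,206), the offcut at (305,252), the brass bar around (355,247) and the bin at (360,107). In the top view the cork is at (298,219), the offcut at (231,195), the bar runs (232,248)-(282,261), and the bin is at (482,215). Next I segment these by colour.

Create seg.py:
```python
from h import *
import pickle
d=pickle.load(open("d.pkl","rb"))
roi={"scene":{"cork":(326,192,350,218),"off":(285,238,325,264),"bar":(330,220,374,272)},"top":{"cork":(286,207,312,230),"off":(219,178,244,214),"bar":(226,230,288,266)}}
tiles=[];P={}
for n in roi:
    hsv=cv2.cvtColor(d[n]["color"],cv2.COLOR_RGB2HSV)
    for k,(a,b,e,f) in roi[n].items():
        h=hsv[b:f,a:e].astype(int)
        thr=150 if k=="bar" else (185 if k=="off" else 150)
        m=((h[...,2]>thr)&(h[...,0]<32)&(h[...,0]>(12 if k!="bar" else 17))).astype(np.uint8)
        nn,l,st,ce=cv2.connectedComponentsWithStats(m);i=1+np.argmax(st[1:,4])
        m=(l==i).astype(np.uint8)
        cs,_=cv2.findContours(m,cv2.RETR_EXTERNAL,cv2.CHAIN_APPROX_NONE);cn=max(cs,key=len)
        r=cv2.minAreaRect(cn);box=cv2.boxPoints(r)+[a,b]
        P[n,k]=ce[i]+[a,b]
        print(n,k,st[i],P[n,k].round(1),box.round(1).tolist())
        im=d[n]["color"][b:f,a:e].copy();z=5
        t=np.hstack([im,np.repeat(m[...,None]*255,3,2)]);t=cv2.resize(t,None,fx=z*.8,fy=z*.8,interpolation=0)
        tt=np.zeros((210,500,3),np.uint8);tt[:min(210,t.shape[0]),:min(500,t.shape[1])]=t[:210,:500];tiles.append(tt[:190,:400])
    
for k in("cork","off","bar"):
    print(k,tri(ray(d["scene"],*P["scene",k]),ray(d["top"],*P["top",k])))
img=np.hstack([np.vstack(tiles[:3]),np.vstack(tiles[3:])])
cv2.imwrite("pics/seg.png",img[...,::-1])
```

```bash
python3 seg.py
```

```text
scene cork [  6   6  13  11 103] [337.9 202.7] [[330.5, 202.5], [338.0, 195.0], [345.5, 202.5], [338.0, 210.0]]
scene off [  9   6  23  14 191] [304.8 250.4] [[293.5, 252.1], [295.6, 243.4], [316.1, 248.5], [313.9, 257.2]]
scene bar [  7   4  33  43 203] [356.8 247.2] [[336.6, 259.8], [355.4, 222.2], [370.2, 229.6], [351.4, 267.2]]
top cork [  5   5  15  15 166] [298.1 219.2] [[288.5, 219.5], [298.5, 209.5], [308.0, 219.0], [298.0, 229.0]]
top off [7 6 1 7 7] [226. 187.] [[226.0, 190.0], [226.0, 190.0], [226.0, 184.0], [226.0, 184.0]]
top bar [  3   4  56  30 274] [255.  252.4] [[228.2, 251.1], [232.6, 233.4], [284.4, 246.4], [280.0, 264.0]]
cork (array([526.89398997, 105.38509733, 181.98891183]), np.float64(0.005313900373392347))
off (array([591.93238335, 272.62366556, 190.32060252]), np.float64(19.1436091191106))
bar (array([449.19624026, 210.68676467, 140.49266095]), np.float64(0.8054027991198884))
```

View pics/seg.png

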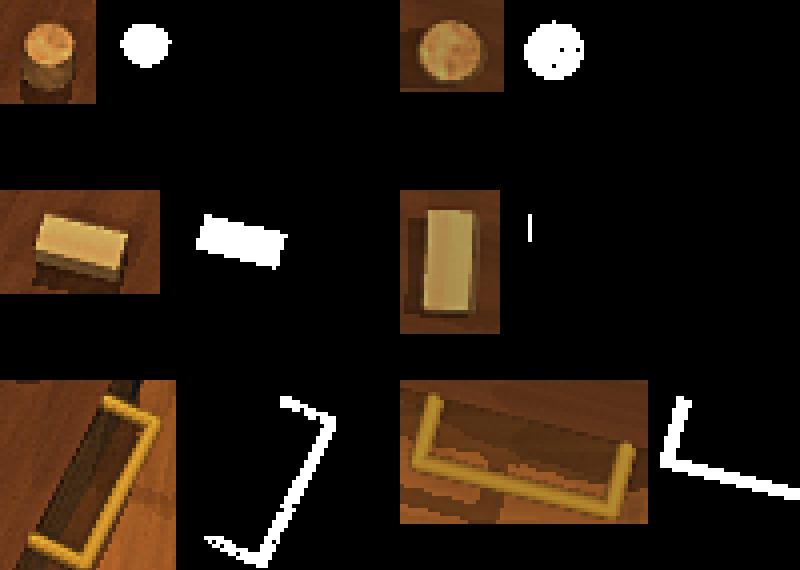

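The crops show the cork top, the offcut top and the U-shaped bar clearly. Only the offcut mask in the top view failed, because its threshold was too high.

```bash
sed -i 's/185 if k=="off"/(185 if n=="scene" else 160) if k=="off"/' seg.py
```

Add to seg.py:
```python
print("bar corners",[tri(ray(d["scene"],*a),ray(d["top"],*b)) for a,b in [((368,230.5),(279.5,261)),((351,265.5),(232.2,249))]])
for z in(136,):
  for u in [(279.5,261),(232.2,249)]: print("barz",onz(d["top"],*u,z))
  for u in [(368,230.5),(351,265.5)]: print("barz s",onz(d["scene"],*u,z))
for n in("top","scene"):
    print(n,"cork176",onz(d[n],*P[n,"cork"],176).round(1),"off166",onz(d[n],*P[n,"off"],166).round(1))
    h=cv2.cvtColor(d[n]["color"],cv2.COLOR_RGB2HSV)
    m=cv2.inRange(h,(50,120,30),(75,255,255));nn,l,st,ce=cv2.connectedComponentsWithStats(m);i=1+np.argmax(st[1:,4])
    cs,_=cv2.findContours((l==i).astype(np.uint8),0,1);hull=cv2.convexHull(max(cs,key=len))
    q=cv2.approxPolyDP(hull,6,True)[:,0];print("bin",n,[(p.tolist(),onz(d[n],*map(float,p),110).round(0)[:2].tolist()) for p in q])
```

```bash
python3 seg.py
```

```text
scene cork [  6   6  13  11 103] [337.9 202.7] [[330.5, 202.5], [338.0, 195.0], [345.5, 202.5], [338.0, 210.0]]
scene off [  9   6  23  14 191] [304.8 250.4] [[293.5, 252.1], [295.6, 243.4], [316.1, 248.5], [313.9, 257.2]]
scene bar [  7   4  33  43 203] [356.8 247.2] [[336.6, 259.8], [355.4, 222.2], [370.2, 229.6], [351.4, 267.2]]
top cork [  5   5  15  15 166] [298.1 219.2] [[288.5, 219.5], [298.5, 209.5], [308.0, 219.0], [298.0, 229.0]]
top off [  6   5  12  25 271] [230.6 195.1] [[225.0, 183.0], [236.0, 183.0], [236.0, 207.0], [225.0, 207.0]]
top bar [  3   4  56  30 274] [255.  252.4] [[228.2, 251.1], [232.6, 233.4], [284.4, 246.4], [280.0, 264.0]]
cork (array([526.89398997, 105.38509733, 181.98891183]), np.float64(0.005313900373392347))
off (array([584.93865301, 265.74113301, 171.45004914]), np.float64(0.16791468056206574))
bar (array([449.19624026, 210.68676467, 140.49266095]), np.float64(0.8054027991198884))
bar corners [(array([428.085123  , 151.59817794, 138.61985927]), np.float64(1.8878592921834578)), (array([456.14194612, 266.48003672, 136.75936632]), np.float64(3.435976344645861))]
barz [428.91214692 151.88749207 136.        ]
barz [457.84754365 266.72439134 136.        ]
barz s [427.1219792  150.23269091 136.        ]
barz s [454.43845042 266.09752147 136.        ]
top cork176 [527.3 105.6 176. ] off166 [585.7 266.9 166. ]
bin top [([462, 172], [651.0, -310.0]), ([525, 188], [610.0, -470.0]), ([511, 259], [431.0, -424.0]), ([446, 243], [471.0, -262.0])]
scene cork176 [527.4 102.1 176. ] off166 [585.6 263.6 166. ]
bin scene [([347, 75], [612.0, -470.0]), ([394, 92], [431.0, -426.0]), ([372, 143], [470.0, -183.0]), ([327, 124], [633.0, -228.0]), ([327, 104], [653.0, -317.0])]
```

Add to h.py:
```python
def goal(p,yaw=None,s=None):
    "shift and turn in tool axes to TCP p, tool pointing straight down, tool x at yaw"
    s=s or bot.sense();Q=R.from_quat(s["orientation"])
    x=Q.as_matrix()[:,0];y0=np.arctan2(x[1],x[0]);yaw=y0 if yaw is None else yaw
    G=R.from_euler("z",yaw)*R.from_euler("x",np.pi)
    print("shift",Q.inv().apply(np.array(p)-s["tool_pos"]).round(1),"turn",(Q.inv()*G).as_rotvec().round(3),"yaw",y0.round(3))
```

```bash
python3 -c "
from h import *
goal((515,105,300),0)"
```

```text
shift [ 525.3 -508.1  -60.6] turn [-0.001  0.     0.233] yaw 0.233
```

Emit:
{"name": "nudge_tcp", "arguments": {
  "segments": [
    [1, [535, -500, -60], [0, 0, 0.233]],
    [1, [535, -500, -60], [0, 0, 0.233]],
    [1, [535, -500, -60], [0, 0, 0.233]],
    [1, [535, -500, -60], [0, 0, 0.233]],
    [1, [535, -500, -60], [0, 0, 0.233]],
    [1, [535, -500, -60], [0, 0, 0.233]],
    [1, [535, -500, -60], [0, 0, 0.233]],
    [1, [535, -500, -60], [0, 0, 0.233]],
    [1, [535, -500, -60], [0, 0, 0.233]],
    [1, [535, -500, -60], [0, 0, 0.233]],
    [1, [535, -500, -60], [0, 0, 0.233]],
    [1, [535, -500, -60], [0, 0, 0.233]]
  ]
}}

```text
time_s: 1.6
tool_pos: [524.9, 44.3, 298.1]
orientation: [0.999, 0.033, -0.001, -0.017]
wrist_force: [-0.2, -0.9, 0.7]
opening: 1.005
grasp_force: 0.0
```

Run:
```python
from h import *
s=bot.sense();c=bot.capture("wrist");save("w1",c)
print(c["K"],c["hand_eye"],c["k1"]); goal((527,104,200),0)
```

```text
[[293.27684492   0.         316.86780763]
 [  0.         293.27684492 195.50684125]
 [  0.           0.           1.        ]] [[ 1.87998188e-04 -9.63471307e-01 -2.67811510e-01  6.83066812e+01]
 [ 9.99999846e-01  4.14100361e-05  5.53003779e-04 -5.07590970e-01]
 [-5.21713189e-04 -2.67811573e-01  9.63471167e-01 -1.33445807e+02]
 [ 0.00000000e+00  0.00000000e+00  0.00000000e+00  1.00000000e+00]] -0.045854963688356225
shift [  3.7 -55.1  99.9] turn [-0.036  0.002  0.066] yaw 0.066
```

View pics/w1.png

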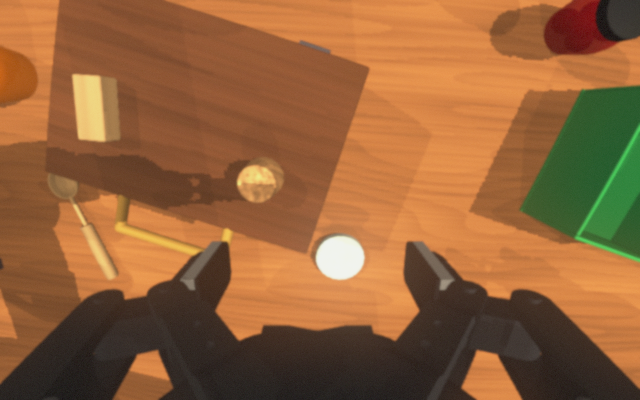

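The wrist view shows the cork top at about (257,183), half in shadow, and the offcut at (72-120,74-142). The jar cap is at (340,257) and the bin is at right. The arm was still settling, so I move closer and look again.

Emit:
{"name": "nudge_tcp", "arguments": {
  "segments": [
    [1, [-20, -55, 10], [0, 0, 0.06]],
    [1, [-20, -55, 10], [0, 0, 0.06]],
    [1, [-20, -55, 10], [0, 0, 0.06]],
    [1, [-20, -55, 10], [0, 0, 0.06]]
  ]
}}

```text
time_s: 2.15
tool_pos: [503.6, 52.7, 290.7]
orientation: [0.999, 0.032, -0.003, -0.035]
wrist_force: [0.3, -0.4, -0.3]
opening: 0.998
grasp_force: 0.0
```

Run:
```python
from h import *
s=bot.sense();c=bot.capture("wrist");save("w2",c)
import pickle;pickle.dump((s,c),open("w2.pkl","wb"))
goal((527,104,200),0,s);print(s["tool_pos"],s["dq"].round(3))
```

```text
shift [ 27.  -43.3  93.9] turn [-0.069  0.006  0.064] yaw 0.064
[503.55302288  52.66099989 290.73802088] [-0.     0.002 -0.001  0.     0.002  0.001]
```

View pics/w2.png

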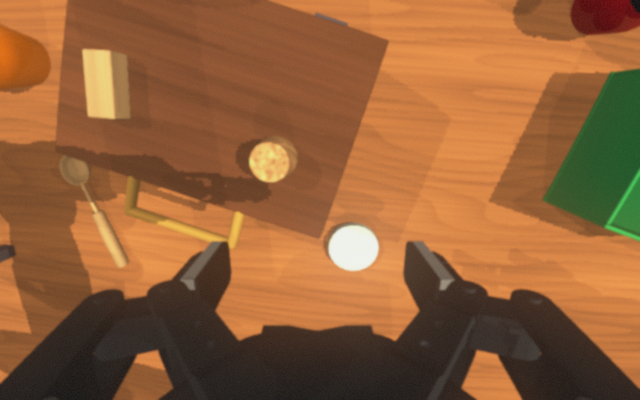

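```bash
python3 -c "
from h import *
s=bot.sense();print(s['qpos'].round(3),s['wrist_force'],s['effort'].round(1))"
```

Run:
```python
from h import *
import pickle
s,c=pickle.load(open("w2.pkl","rb"));d=pickle.load(open("d.pkl","rb"))
h=cv2.cvtColor(c["color"],cv2.COLOR_RGB2HSV)
def blob(a,b,e,f,lo,hi):
    m=cv2.inRange(h[b:f,a:e],lo,hi);n,l,st,ce=cv2.connectedComponentsWithStats(m);i=1+np.argmax(st[1:,4])
    cs,_=cv2.findContours((l==i).astype(np.uint8),0,1);q=cv2.minAreaRect(max(cs,key=len))
    return ce[i]+[a,b],st[i],(cv2.boxPoints(q)+[a,b]).round(1)
for t in(150,170,190): print("cork",blob(235,125,310,195,(5,30,t),(35,200,255))); print("off",blob(70,35,145,130,(12,30,t),(35,200,255))[:3])
ck=blob(235,125,310,195,(5,30,170),(35,200,255))[0]
pt={"cork":((298.1,219.2),(337.9,202.7),(271,161.5)),"off":((230.6,195.1),(304.8,250.4),(100,84)),"barR":((279.5,261),(368,230.5),(235,243)),"barL":((232.2,249),(351,265.5),(131,210))}
for k,(t,sc,w) in pt.items():
    print(k,tri(ray(d["top"],*t),ray(c,*w,s)),tri(ray(d["scene"],*sc),ray(c,*w,s)))
w=c["color"][20:260,40:320];cv2.imwrite("pics/w2c.png",cv2.resize(w,None,fx=2.4,fy=2.4)[...,::-1])
```

```text
cork (array([272.58573954, 160.03005303]), array([  14,   12,   48,   47, 1697], dtype=int32), array([[239.9, 159.5],
       [276.4, 126.7],
       [305.3, 158.8],
       [268.8, 191.7]]))
off (array([104.38709677,  83.32545513]), array([   6,   12,   54,   73, 3131], dtype=int32), array([[ 73.7,  47.6],
       [125.4,  44.6],
       [129.7, 118. ],
       [ 78. , 121.1]]))
cork (array([270.99591559, 160.97208986]), array([  14,   17,   47,   41, 1469], dtype=int32), array([[249., 142.],
       [295., 142.],
       [295., 182.],
       [249., 182.]]))
off (array([98.75289017, 83.23217726]), array([  12,   13,   35,   71, 2076], dtype=int32), array([[ 81. ,  48.2],
       [111.6,  46. ],
       [116.7, 117.8],
       [ 86.1, 120. ]]))
cork (array([269.14374514, 161.68531469]), array([  14,   17,   41,   40, 1287], dtype=int32), array([[249., 142.],
       [289., 142.],
       [289., 181.],
       [249., 181.]]))
off (array([98.55784062, 83.07609254]), array([  12,   14,   34,   70, 1945], dtype=int32), array([[ 81.4,  49.1],
       [110. ,  46.8],
       [115.7, 117.9],
       [ 87.1, 120.1]]))
cork (array([527.54529688, 105.37126441, 165.30040764]), np.float64(1.6866052599282235)) (array([528.1694013 , 102.18697937, 175.69530164]), np.float64(1.514409985514151))
off (array([586.71425635, 268.62986166, 158.41816041]), np.float64(0.15644915569881013)) (array([586.10304615, 263.14622231, 164.97636773]), np.float64(0.6847087109750374))
barR (array([428.24605467, 151.06963034, 133.87432814]), np.float64(2.3140510437372113)) (array([427.49436649, 149.69667213, 134.33985299]), np.float64(0.9203614638653066))
barL (array([457.65955148, 266.06435842, 138.35768629]), np.float64(0.543661726575519)) (array([455.57306972, 266.84349013, 136.69625266]), np.float64(2.461668804824781))
```

View pics/w2c.png

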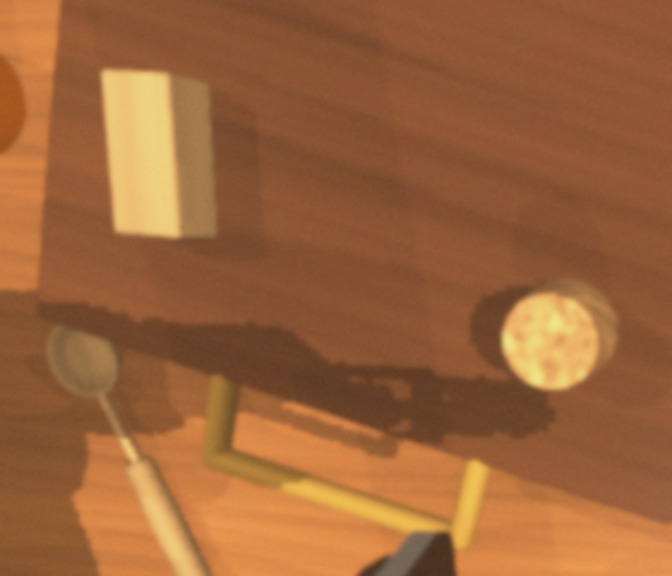

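Run:
```python
from h import *
import pickle
s,c=pickle.load(open("w2.pkl","rb"))
a,b=onz(c,81.4,49.1,166,s),onz(c,87.1,120.1,166,s);print("off edges",a,b,np.arctan2(*(a-b)[1::-1]))
a,b=onz(c,110,46.8,166,s),onz(c,115.7,117.9,166,s);print(a,b,np.arctan2(*(a-b)[1::-1]))
goal((527.5,104,220),1.3);goal((527.5,104,156),1.3)
```

```text
off edges [615.38746127 277.28649392 166.        ] [553.85890614 279.71840366 166.        ] -0.0395043330836831
[617.67872712 249.20374561 166.        ] [557.24222827 250.12280554 166.        ] -0.015205862502442179
shift [ 27.5 -44.6  73.9] turn [-0.063 -0.04  -1.235] yaw 0.064
shift [ 27.7 -40.2 137.7] turn [-0.063 -0.04  -1.235] yaw 0.064
```

Emit:
{"name": "nudge_tcp", "arguments": {
  "segments": [
    [1, [28, -44, 70], [-0.063, -0.04, -1.235]],
    [1, [28, -44, 70], [-0.063, -0.04, -1.235]],
    [1, [28, -44, 70], [-0.063, -0.04, -1.235]],
    [1, [28, -44, 70], [-0.063, -0.04, -1.235]],
    [1, [28, -44, 70], [-0.063, -0.04, -1.235]],
    [1, [28, -44, 70], [-0.063, -0.04, -1.235]],
    [1, [28, -44, 70], [-0.063, -0.04, -1.235]],
    [1, [28, -44, 70], [-0.063, -0.04, -1.235]],
    [1, [28, -44, 70], [-0.063, -0.04, -1.235]]
  ]
}}

```text
time_s: 3.32
tool_pos: [527.8, 103.4, 223.7]
orientation: [0.797, 0.604, -0.0, -0.0]
wrist_force: [0.3, 0.2, -0.0]
opening: 0.997
grasp_force: 0.0
```

```bash
python3 -c "
from h import *
goal((527.5,104,156),1.3);print(bot.sense()['qpos'].round(2))"
```

```text
shift [ 0.5 -0.4 67.7] turn [-0.     0.    -0.003] yaw 1.297
[ 0.19  0.27 -0.02  1.29  0.    2.04]
```

Emit:
{"name": "nudge_tcp", "arguments": {
  "segments": [
    [1, [0, 0, 50], [0, 0, 0]],
    [1, [0, 0, 67], [0, 0, 0]],
    [1, [0, 0, 67], [0, 0, 0]],
    [0.3, [0, 0, 67], [0, 0, 0]],
    [0.3, [0, 0, 67], [0, 0, 0]],
    [0.3, [0, 0, 67], [0, 0, 0]],
    [0.3, [0, 0, 67], [0, 0, 0]],
    [0.3, [0, 0, 67], [0, 0, 0]]
  ]
}}

```text
time_s: 4.32
tool_pos: [528.2, 103.5, 158.0]
orientation: [0.796, 0.605, 0.001, 0.0]
wrist_force: [-1.0, -0.7, 8.2]
opening: 0.426
grasp_force: 59.7
```

Emit:
{"name": "nudge_tcp", "arguments": {
  "segments": [
    [0.3, [0, 0, -60], [0, 0, 0]],
    [0.3, [-20, 10, -90], [0, 0, 0]],
    [0.3, [-449, 140, -90], [0, 0, 0]],
    [0.3, [-449, 140, -90], [0, 0, 0]],
    [0.3, [-449, 140, -90], [0, 0, 0]],
    [0.3, [-449, 140, -90], [0, 0, 0]],
    [0.3, [-449, 140, -90], [0, 0, 0]],
    [0.3, [-449, 140, -90], [0, 0, 0]],
    [0.3, [-449, 140, -90], [0, 0, 0]],
    [0.3, [-449, 140, -90], [0, 0, 0]],
    [0.3, [-449, 140, -90], [0, 0, 0]]
  ]
}}

```text
time_s: 5.7
tool_pos: [542.2, -367.1, 246.4]
orientation: [0.797, 0.605, -0.0, -0.0]
wrist_force: [0.1, 0.4, 0.4]
opening: 0.433
grasp_force: 60.3
```

```bash
python3 -c "
from h import *
goal((541,-366,85),1.3);print(bot.sense()['qpos'].round(2))"
```

```text
shift [  0.7  -1.3 161.4] turn [-0.001 -0.    -0.001] yaw 1.299
[-0.6   0.47  0.35  1.45 -0.    1.25]
```

Emit:
{"name": "nudge_tcp", "arguments": {
  "segments": [
    [0.3, [0, 0, 60], [0, 0, 0]],
    [0.3, [0, 0, 120], [0, 0, 0]],
    [0.3, [0, 0, 155], [0, 0, 0]],
    [0.3, [0, 0, 155], [0, 0, 0]],
    [0.75, [0, 0, 155], [0, 0, 0]],
    [0.75, [0, 0, 155], [0, 0, 0]],
    [0.75, [0, 0, 95], [0, 0, 0]],
    [0.75, [0, 0, 35], [0, 0, 0]],
    [0.9, [0, 0, -25], [0, 0, 0]],
    [1, [0, 0, -25], [0, 0, 0]]
  ]
}}

```text
time_s: 6.95
tool_pos: [544.2, -367.8, 279.1]
orientation: [0.796, 0.605, 0.002, 0.005]
wrist_force: [-0.5, -1.0, -0.5]
opening: 1.001
grasp_force: 0.0
```

Run:
```python
from h import *
s=bot.sense();c=bot.capture("wrist");save("w3",c);c=bot.capture("top");save("top3",c)
goal((586,264,270),np.pi-.027)
a=bot.capture("scene")
a=cv2.imread("pics/w3.png");b=cv2.imread("pics/top3.png")
cv2.imwrite("pics/c3.png",np.hstack([cv2.resize(a,(480,300)),cv2.resize(b[140:280,420:540],(300,350))[:300]]))
```

```text
shift [ 619.4 -127.2    2.4] turn [ 1.000e-03  3.000e-03 -1.815e+00] yaw 1.3
```

View pics/c3.png

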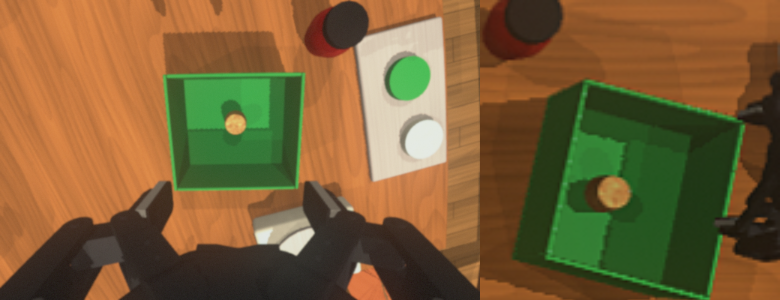

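The cork lies on the bin floor at about (235,124) in the wrist half, so it is in. Now for the offcut.

Emit:
{"name": "nudge_tcp", "arguments": {
  "segments": [
    [1, [619, -127, 5], [0, 0, -1.815]],
    [1, [619, -127, 5], [0, 0, -1.815]],
    [1, [619, -127, 5], [0, 0, -1.815]],
    [1, [619, -127, 5], [0, 0, -1.815]],
    [1, [619, -127, 5], [0, 0, -1.815]],
    [1, [619, -127, 5], [0, 0, -1.815]],
    [1, [619, -127, 5], [0, 0, -1.815]],
    [1, [619, -127, 5], [0, 0, -1.815]],
    [1, [619, -127, 5], [0, 0, -1.815]],
    [1, [619, -127, 5], [0, 0, -1.815]],
    [1, [619, -127, 5], [0, 0, -1.815]],
    [1, [619, -127, 5], [0, 0, -1.815]]
  ]
}}

```text
time_s: 8.6
tool_pos: [585.0, 264.0, 265.1]
orientation: [0.013, 1.0, -0.001, -0.001]
wrist_force: [-0.7, -1.0, -0.1]
opening: 0.997
grasp_force: 0.0
```

Emit:
{"name": "nudge_tcp", "arguments": {
  "segments": [
    [1, [0, 0, 0], [0, 0, 0]],
    [1, [0, 0, 0], [0, 0, 0]]
  ]
}}

```text
time_s: 8.85
tool_pos: [585.8, 262.3, 266.8]
orientation: [0.014, 1.0, -0.0, -0.0]
wrist_force: [-0.1, 0.5, 0.6]
opening: 1.0
grasp_force: 0.0
```

```bash
python3 -c "
from h import *
goal((586,264.5,155),np.pi-.027);print(bot.sense()['qpos'].round(2))"
```

```text
shift [ -0.2   2.2 111.8] turn [-0.    -0.    -0.002] yaw 3.113
[0.42 0.44 0.36 1.49 0.   0.45]
```

Emit:
{"name": "nudge_tcp", "arguments": {
  "segments": [
    [1, [0, 2, 50], [0, 0, 0]],
    [1, [0, 2, 90], [0, 0, 0]],
    [1, [0, 2, 110], [0, 0, 0]],
    [1, [0, 2, 110], [0, 0, 0]],
    [0.2, [0, 2, 110], [0, 0, 0]],
    [0.2, [0, 2, 110], [0, 0, 0]],
    [0.2, [0, 2, 110], [0, 0, 0]],
    [0.2, [0, 2, 110], [0, 0, 0]],
    [0.2, [0, 2, 110], [0, 0, 0]],
    [0.2, [0, 2, 110], [0, 0, 0]]
  ]
}}

```text
time_s: 10.1
tool_pos: [586.0, 265.9, 157.6]
orientation: [0.013, 1.0, 0.0, 0.0]
wrist_force: [-0.8, -0.6, 6.0]
opening: 0.311
grasp_force: 59.8
```

Emit:
{"name": "nudge_tcp", "arguments": {
  "segments": [
    [0.2, [0, 0, -60], [0, 0, 0]],
    [0.2, [0, 0, -110], [0, 0, 0]],
    [0.2, [26, -640, -110], [0, 0, 1.81]],
    [0.2, [26, -640, -110], [0, 0, 1.81]],
    [0.2, [26, -640, -110], [0, 0, 1.81]],
    [0.2, [26, -640, -110], [0, 0, 1.81]],
    [0.2, [26, -640, -110], [0, 0, 1.81]],
    [0.2, [26, -640, -110], [0, 0, 1.81]],
    [0.2, [26, -640, -110], [0, 0, 1.81]],
    [0.2, [26, -640, -110], [0, 0, 1.81]],
    [0.2, [26, -640, -110], [0, 0, 1.81]],
    [0.2, [26, -640, -110], [0, 0, 1.81]]
  ]
}}

```text
time_s: 11.6
tool_pos: [543.4, -359.8, 266.9]
orientation: [0.796, 0.605, -0.0, 0.0]
wrist_force: [1.6, -0.2, -0.0]
opening: 0.316
grasp_force: 59.2
```

Emit:
{"name": "nudge_tcp", "arguments": {
  "segments": [
    [0.2, [0, 0, 0], [0, 0, 0]],
    [0.2, [0, 0, 0], [0, 0, 0]]
  ]
}}

```text
time_s: 11.85
tool_pos: [543.6, -357.8, 266.4]
orientation: [0.795, 0.607, -0.0, -0.001]
wrist_force: [-0.1, 0.1, 0.4]
opening: 0.308
grasp_force: 59.3
```

```bash
python3 -c "
from h import *
goal((541,-376,100),1.3);print(bot.sense()['qpos'].round(2))"
```

```text
shift [-18.3   2.5 166.3] turn [-0.001 -0.     0.005] yaw 1.305
[-0.58  0.46  0.39  1.5   0.    1.25]
```

Emit:
{"name": "nudge_tcp", "arguments": {
  "segments": [
    [0.2, [-18, 2, 60], [0, 0, 0]],
    [0.2, [-18, 2, 120], [0, 0, 0]],
    [0.2, [-18, 2, 165], [0, 0, 0]],
    [0.2, [-18, 2, 165], [0, 0, 0]],
    [0.75, [-18, 2, 165], [0, 0, 0]],
    [0.75, [-18, 2, 165], [0, 0, 0]],
    [0.75, [-18, 2, 105], [0, 0, 0]],
    [0.75, [-18, 2, 45], [0, 0, 0]],
    [0.9, [-18, 2, -15], [0, 0, 0]],
    [1, [-18, 2, -15], [0, 0, 0]]
  ]
}}

```text
time_s: 13.1
tool_pos: [542.7, -376.9, 289.4]
orientation: [0.795, 0.607, 0.002, 0.006]
wrist_force: [0.8, 0.5, -1.1]
opening: 1.0
grasp_force: 0.0
```

Run:
```python
from h import *
import pickle
s=bot.sense();c=bot.capture("wrist");save("w4",c);t=bot.capture("top");save("top4",t)
y=np.arctan2(266.3-150.7,456.3-427.8);print("bar dir",y)
goal((442,208.5,250),y)
a=cv2.imread("pics/w4.png");b=cv2.imread("pics/top4.png")
cv2.imwrite("pics/c4.png",np.vstack([np.hstack([cv2.resize(a,(480,300)),cv2.resize(b[140:280,420:540],(300,350))[:300]]),cv2.resize(b[120:270,170:560],(780,300))]))
```

```text
bar dir 1.3290769717437068
shift [ 537.9 -249.5   32.2] turn [ 0.003  0.001 -0.024] yaw 1.305
```

View pics/c4.png

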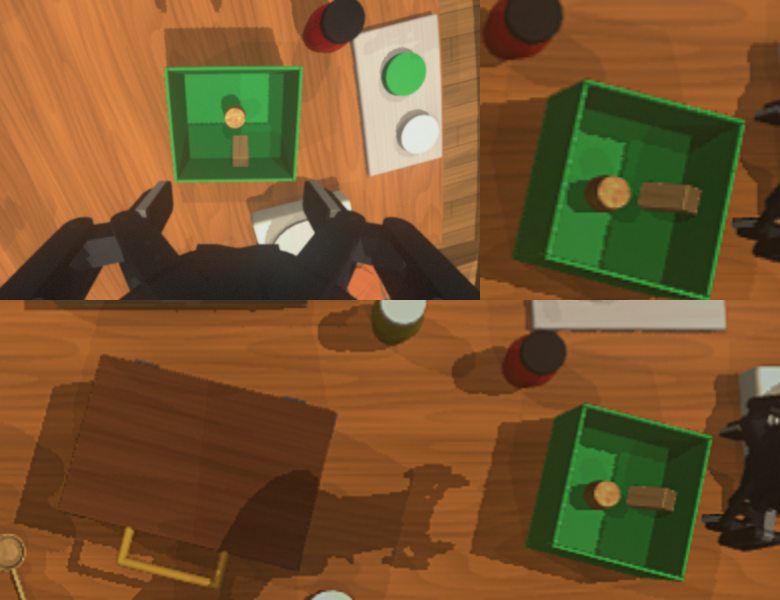

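Both pieces are in the bin: the cork at (235,118) and the offcut at (240,152) in the wrist half. The lid is shut and clear. Now the bar.

Emit:
{"name": "nudge_tcp", "arguments": {
  "segments": [
    [1, [538, -250, 30], [0, 0, -0.024]],
    [1, [538, -250, 30], [0, 0, -0.024]],
    [1, [538, -250, 30], [0, 0, -0.024]],
    [1, [538, -250, 30], [0, 0, -0.024]],
    [1, [538, -250, 30], [0, 0, -0.024]],
    [1, [538, -250, 30], [0, 0, -0.024]],
    [1, [538, -250, 30], [0, 0, -0.024]],
    [1, [538, -250, 30], [0, 0, -0.024]],
    [1, [538, -250, 30], [0, 0, -0.024]],
    [1, [538, -250, 30], [0, 0, -0.024]],
    [0.45, [538, -250, 30], [0, 0, -0.024]],
    [0.45, [538, -250, 30], [0, 0, -0.024]]
  ]
}}

```text
time_s: 14.7
tool_pos: [440.6, 208.5, 251.1]
orientation: [0.787, 0.617, -0.001, -0.0]
wrist_force: [-0.6, -0.8, 0.3]
opening: 0.604
grasp_force: 0.0
```

Emit:
{"name": "nudge_tcp", "arguments": {
  "segments": [
    [0.45, [0, 0, 0], [0, 0, 0]],
    [0.45, [0, 0, 0], [0, 0, 0]]
  ]
}}

```text
time_s: 14.95
tool_pos: [441.3, 208.1, 251.7]
orientation: [0.788, 0.616, -0.0, -0.0]
wrist_force: [-0.1, 0.2, 0.9]
opening: 0.45
grasp_force: 0.0
```

Run:
```python
from h import *
s=bot.sense();c=bot.capture("wrist");save("w5",c)
h=cv2.cvtColor(c["color"],cv2.COLOR_RGB2HSV)
m=cv2.inRange(h,(17,130,110),(32,255,255))
n,l,st,ce=cv2.connectedComponentsWithStats(m)
for i in range(1,n):
    if st[i,4]>150: print(st[i],ce[i].round(0),onz(c,*ce[i],136,s).round(1))
goal((442,208.5,125),1.329);print(s['qpos'].round(2))
```

```text
[165  10  49  43 325] [186.  32.] [374.1 360.2 136. ]
[ 310  113   58  147 2771] [326. 179.] [452.4 219.5 136. ]
[559 277  81  67 806] [606. 312.] [708.    9.3 136. ]
shift [  0.4   0.7 126.7] turn [-0.     0.    -0.001] yaw 1.328
[ 0.44  0.17 -0.07  1.33  0.    2.25]
```

View pics/w5.png

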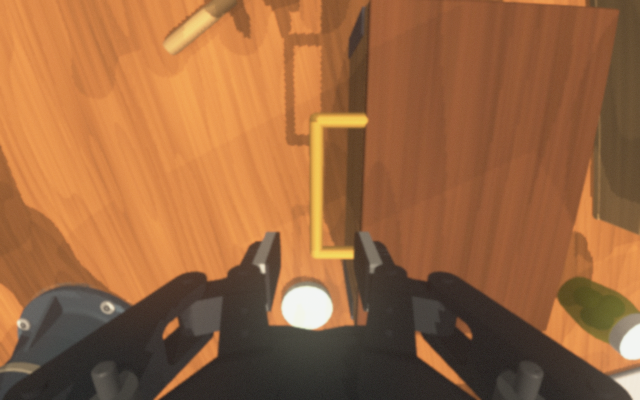

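The bar shows as a vertical line at column 317, rows 115-258, centred between the fingers (275 and 358). I descend and close on it.

```bash
python3 -c "
from h import *
s=bot.sense();c=bot.capture('wrist')
print(onz(c,317,120,136,s),onz(c,317,252,136,s))"
```

```text
[457.03724479 270.06669006 136.        ] [428.31186925 154.12786868 136.        ]
```

Emit:
{"name": "nudge_tcp", "arguments": {
  "segments": [
    [0.45, [0, 1, 50], [0, 0, 0]],
    [0.45, [0, 1, 100], [0, 0, 0]],
    [0.45, [0, 1, 126], [0, 0, 0]],
    [0.45, [0, 1, 126], [0, 0, 0]],
    [0.1, [0, 1, 126], [0, 0, 0]],
    [0, [0, 1, 126], [0, 0, 0]],
    [0, [0, 1, 126], [0, 0, 0]],
    [0, [0, 1, 126], [0, 0, 0]],
    [0, [0, 1, 126], [0, 0, 0]]
  ]
}}

```text
time_s: 16.18
tool_pos: [440.6, 209.6, 127.1]
orientation: [0.787, 0.617, -0.0, -0.002]
wrist_force: [-10.1, 3.3, 5.5]
opening: 0.126
grasp_force: 58.5
```

Emit:
{"name": "nudge_tcp", "arguments": {
  "segments": [
    [0, [0, 0, -12], [0, 0, 0]],
    [0, [0, 2, -24], [0, 0, 0]],
    [0, [0, 4, -36], [0, 0, 0]],
    [0, [0, 6, -48], [0, 0, 0]],
    [0, [0, 9, -59], [0, 0, 0]],
    [0, [0, 12.5, -71], [0, 0, 0]],
    [0, [0, 12.5, -71], [0, 0, 0]]
  ]
}}

```text
time_s: 17.05
tool_pos: [452.4, 206.6, 198.3]
orientation: [0.787, 0.617, -0.0, -0.002]
wrist_force: [-10.4, 5.3, 0.2]
opening: 0.117
grasp_force: 58.8
```

```bash
python3 -c "
from h import *
s=bot.sense();print(s['wrist_force'],s['moment'],s['tool_pos'])"
```

```text
[-10.40878645   5.3411007    0.23207141] [ 1.15536908  2.31189651 -0.03194485] [452.39953361 206.62519684 198.27204058]
```

Emit:
{"name": "nudge_tcp", "arguments": {
  "segments": [
    [0, [0, 4, -11], [0, 0, 0]],
    [0, [0, 9, -22], [0, 0, 0]],
    [0, [0, 14, -33], [0, 0, 0]],
    [0, [0, 20, -43.5], [0, 0, 0]],
    [0, [0, 26, -54], [0, 0, 0]],
    [0, [0, 33, -64], [0, 0, 0]],
    [0, [0, 40, -73.5], [0, 0, 0]],
    [0, [0, 48, -82.5], [0, 0, 0]],
    [0, [0, 55, -90], [0, 0, 0]],
    [0, [0, 62, -97], [0, 0, 0]],
    [0, [0, 62, -97], [0, 0, 0]],
    [0, [0, 62, -97], [0, 0, 0]]
  ]
}}

```text
time_s: 18.55
tool_pos: [510.7, 192.1, 296.7]
orientation: [0.787, 0.617, -0.0, -0.003]
wrist_force: [-20.5, 6.1, 16.9]
opening: 0.114
grasp_force: 59.3
```

Run:
```python
from h import *
import pickle
s=bot.sense();print(s['wrist_force'],s['moment'])
d={n:bot.capture(n) for n in("scene","top")}
pickle.dump((s,d),open("d6.pkl","wb"))
a=d["scene"]["color"][150:320,230:430];b=d["top"]["color"][120:290,150:350]
cv2.imwrite("pics/c6.png",np.hstack([cv2.resize(a,None,fx=2,fy=2),cv2.resize(b,None,fx=2,fy=2)])[...,::-1])
```

```text
[-20.54516731   6.14839326  16.90446993] [ 1.2692245   4.66033583 -0.04358369]
```

View pics/c6.png

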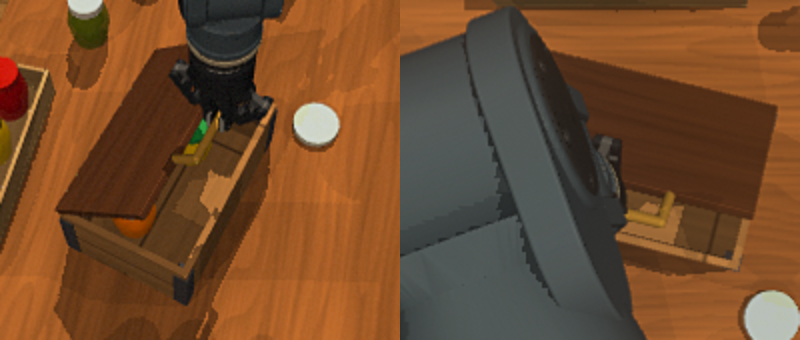

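Run:
```python
from h import *
import pickle
s,d=pickle.load(open("d6.pkl","rb"))
ps=-.2417;u=np.array([np.cos(ps),np.sin(ps),0]);v=np.array([-u[1],u[0],0])
H=np.array([441.8,209.5,130])+240*u
def ang(c,px,off):
    o,r=ray(c,*px);t=((H+off*v-o)@v)/(r@v);p=o+r*t-H
    return (p@-u).round(1),p[2].round(1),np.arctan2(p[2],-(p@u)).round(3)
print("lid right corner (upper face, 200/12 expected angle +.06)",ang(d["top"],(326,228.5),-150))
print("lid left corner scene",ang(d["scene"],(300,258.5),150))
print("bar right end top (centre; +.025)",ang(d["top"],(284,230),-57))
print("bar left end scene",ang(d["scene"],(318,229.5),57))
g=s["tool_pos"]-[0,0,11]+[0,0,22]-H;print("tool",(g@-u),g[2],np.arctan2(g[2],-(g@u))-.025)
```

```text
lid right corner (upper face, 200/12 expected angle +.06) (np.float64(135.2), np.float64(-8.7), np.float64(-0.064))
lid left corner scene (np.float64(137.9), np.float64(145.2), np.float64(0.811))
bar right end top (centre; +.025) (np.float64(164.8), np.float64(74.8), np.float64(0.426))
bar left end scene (np.float64(139.5), np.float64(137.0), np.float64(0.776))
tool 168.9315215206057 177.68565171668251 0.7856486999508839
```

Run:
```python
from h import *
import pickle
s,d=pickle.load(open("d6.pkl","rb"))
ps=-.2417;u=np.array([np.cos(ps),np.sin(ps),0]);v=np.array([-u[1],u[0],0])
H=np.array([441.8,209.5,130])+240*u
for th in(.70,.785,.87):
    z=lambda a,b:130+a*np.sin(th)+b*np.cos(th)
    for n,px,a,b in(("bar",(284,230),240,6),("corner",(326,228.5),200,12)):
        p=onz(d["top"],*px,z(a,b))-H;print(th,n,"seen",-(p@u).round(1),"expected",(a*np.cos(th)-b*np.sin(th)).round(1),"y",(p@v).round(1))
```

```text
0.7 bar seen 166.0 expected 179.7 y -64.1
0.7 corner seen 141.7 expected 145.2 y -147.1
0.785 bar seen 166.3 expected 165.5 y -65.4
0.785 corner seen 142.3 expected 133.0 y -146.8
0.87 bar seen 166.5 expected 150.2 y -66.5
0.87 corner seen 142.8 expected 119.8 y -146.6
```

```bash
python3 -c "
from bench import bot
print(bot.job_done())"
```

```text
the job is handed in; nothing more can be done
None
```

The cork and the offcut are in the green bin, and the lid was shut until both were in. I handed the job in at about 19 s, with the gripper holding the lid at about 0.785 rad (45°) and no contact with the other items that I know of.

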